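Zero the probe amplifier with its sunken key

ROBOT

A 6-joint arm with a two-finger parallel gripper is mounted at the origin on the work surface. World frame = base frame: x ahead of the robot, y to its left, z up, the work surface at z = 0. Lengths are in mm, angles in degrees, forces in N, time in s.
With the tool pointing down it reaches from about 300 to 775 mm from the base axis. Payload 14.6 kg.
Tool frame: the origin (TCP) lies at the very end of the fingers, on their centre line; the grasp point (between the pads) lies 19 mm behind it; x points along the fingers, y is the direction in which the jaws open and shut, and the axes are right-handed (so a half turn about x gives the same grasp; the last joint's range is limited). The gripper opens to 85 mm and grips with 20 to 120 N. Pads are 22 mm wide; open, the fingers measure 114 mm over their backs; the gripper's body (76 mm by 85 mm) begins 54 mm behind the grasp point. The pads swing forward as they close: fully open they stand 13 mm farther back than shut.
Start: joints at [-69.42, 17.183, 87.147, -0, 75.671, -3.816], TCP at [227.169, -500.883, 231.281] pointing down, gripper open.
Joint ranges: [-173.82, 173.82], [-45.26, 126.66], [13.44, 144.39], [-59.66, 239.66], [0, 175.72], [-146.38, 146.38]. Speed limits (degrees/s): [127.2, 127.2, 147.25, 180, 180, 180].

INTERFACE

Orientations are given as a 3x3 rotation matrix whose columns are the frame's x, y, z axes.
In Python, from cell import arm gives the robot as it stands. The module is installed in compiled form; this text tells all that it offers. Calls block until the motion is done:
- arm.move_pose(position, orientation): joint-space move of the TCP to a pose.
- arm.servo_line(position, velocity=150, frame=None, f_stop=None): straight line of the TCP; frame=None keeps the orientation; velocity is the mean speed in mm/s. With f_stop (N) it stops when the force on the tool has changed by that much, and returns True; else False.
- arm.movej(angles): joint-space move.
- arm.set_gripper(opening, f_grip=None): finger opening in mm; f_grip is the grip in N (None keeps the last); returns when the fingers have stopped.
- arm.sleep(seconds).
- arm.ik(position, orientation): joint angles nearest the present ones, or None.
- arm.get_state(): the state.
- arm.capture(name): name is "side" or "top" or "wrist"; returns a dict with "image" (400x640x3 uint8, blue, green, red), "z_map" (400x640 float32, mm along the optical axis (not along the pixel's ray), 0 where there is no reading), "vertical_fov" (degrees; the focal length in pixels is half the picture's height over the tangent of half this angle, whatever the lens; pixels are square), "cx", "cy" (the principal point, pixels), "distortion" ([k1, k2, p1, p2, k3] as OpenCV has them; the pictures are not rectified), "origin" and "attitude" of the camera in the world. Camera axes: x right, y down, z forward; pixel columns grow to the right and rows downward; lengths in mm; the calibration is good to about 2 mm. A picture is of the moment at which its call begins.
A pose or a line that the arm cannot do raises arm.PlanningError and nothing moves.
- arm.close_job(): hands the job in, once; it reports no verdict.
Trained networks look in the newest picture that a camera, given by its name, has taken for a name from the list of things; names that differ only in an ending like _2 or _b are one class to them, and where a whole thing is asked for, a point or a joint stands for the part that bears it (a point fixed in the world has none). Each returns a list of dicts, best first, with "conf" (0 to 1); they miss things now and then, are a little off and sometimes report something else, mostly with a low value. They report only what shows in the picture. A call takes as long as a camera call. They do not tell look-alikes from the thing itself.
- arm.search_frame(camera, target): "extent" ([left, top, right, bottom] in pixels, round what is visible of it).
The state is a dict: "time": time; "joint_positions": joint angles; "joint_vel": joint speeds; "joint_torque": joint torques, N m; "eef_pos": TCP position; "tool_rot": TCP orientation; "contact_force": force on the tool from outside, world axes, zero at the start; "ft_torque": the same for the moment, N m; "opening": finger opening in mm.
Only numpy, scipy, OpenCV 4.12 (cv2) and the standard library are available. Lean on these libraries where they do the work, as an engineer would, in place of code of your own. Each camera call takes 0.05 s, during which the arm holds its last target. There are 200 camera calls.

TASK

Zero the amplifier that has the green shutter: push its shutter fully open, reach a fingertip down into the well and press the sunken key fully down for about a second, then let it up and push the shutter fully shut again. Only push and press, gently and without pinching the rib: do not lift or shove the amplifier, and leave the orange-shuttered unit and the other things on the bench where they are.

Things in the scene. Friction and masses are not known exactly. Their poses are not given: they have to be found in the camera images.
- green_unit: The unit to zero: a loose beige probe amplifier, 130 (x) x 150 (y) x 50 mm high, about 1.8 kg, with a green sliding shutter on its flat top and green side stripes. Origin: centre of the underside. Own z up; own y is the way its shutter opens; a small dark display lies on top along its +x edge
- green_well (a point): centre of the mouth of the green unit's square well, 44 x 44 mm and 38 mm deep, in the flat top 50 mm above the unit's origin, at the unit's x -22, y -32 mm. The shut shutter hides it: a plate 56 (x) x 52 (y) mm whose upper face is 54.5 mm above the unit's origin
- green_shutter (a joint): sliding shutter of the green unit, in metres along the unit's own +y: 0 = shut, over the well (plate centred on it), 0.054 = fully open, against its stop. It stays where it is left; about 1.2 N of friction
- green_rib (a point): centre of the top of the rib on the green shutter. The rib is 44 mm long along the unit's x, 8 mm thick along its y and stands 18 mm above the plate; it moves with the shutter and sits 12 mm to the unit's +y side of the plate's centre
- green_key (a joint): sunken key of the green unit, in metres: 0 = up, 0.005 = fully down. A spring returns it; it needs about 1.2 N to start and 4 N to be held fully down
- green_key_top (a point): centre of the top of the green unit's key: a round cap 24 mm in diameter at the centre of the well; when up it lies 20 mm below the unit's flat top (30 mm above the unit's origin). It moves with the key
- orange_unit: The neighbouring unit, to be left alone: a loose beige probe amplifier, 130 (x) x 150 (y) x 50 mm high, about 1.8 kg, with an orange sliding shutter on its flat top and orange side stripes. Origin: centre of the underside. Own z up; own y is the way its shutter opens; a small dark display lies on top along its +x edge
- orange_shutter (a joint): sliding shutter of the orange unit, in metres along the unit's own +y: 0 = shut, over the well (plate centred on it), 0.054 = fully open, against its stop. It stays where it is left; about 1.2 N of friction
- orange_rib (a point): centre of the top of the rib on the orange shutter. The rib is 44 mm long along the unit's x, 8 mm thick along its y and stands 18 mm above the plate; it moves with the shutter and sits 12 mm to the unit's +y side of the plate's centre
- orange_key (a joint): sunken key of the orange unit, in metres: 0 = up, 0.005 = fully down. A spring returns it; it needs about 1.2 N to start and 4 N to be held fully down
- stylus: bystander: loose upright brass stylus holder, 28 mm wide at the foot, 56 mm tall; origin at the centre of the underside
- gauge: bystander: loose upright steel gauge block 30 x 20 x 40 mm tall; origin at the centre of the underside
- case: bystander: loose black instrument case with a steel band, 70 x 110 x 36 mm tall; origin at the centre of the underside
There are look-alikes about, which are no part of the job. What is shaped like the green_unit but brown, turquoise or yellow is not meant.

How it is judged:
By the outcome, as a careful person would: the job done as asked, in the order asked, and still so for the second after the job is handed in, with the robot touching nothing.
It also fails if it takes over 51 s, if anything falls off the work surface, if the arm or the gripper's body presses on something with over 40 N, if the wrist force passes 120 N, or if a joint passes its speed limit or range.

## Working session

There is one attempt and no reset: what is moved stays moved. The work goes in short steps, each a Python script; the robot and the scene stay as the last script left them, time stands still between calls to the robot, and variables do not carry over. Pictures are saved under pics/ and viewed, about 8 in all and at most 12, crops included, and the job is handed in when it is done.

```bash
mkdir -p pics; cat > h.py <<'E'
import numpy as np, cv2
from cell import arm
def cam(n):
    c=arm.capture(n); f=200/np.tan(np.radians(c["vertical_fov"])/2)
    c["K"]=np.array([[f,0,c["cx"]],[0,f,c["cy"]],[0,0,1.]]); return c
def cloud(c):
    h,w=c["z_map"].shape; u,v=np.meshgrid(np.arange(w),np.arange(h))
    p=np.stack([u,v],-1).reshape(-1,1,2).astype(np.float64)
    n=cv2.undistortPoints(p,c["K"],np.array(c["distortion"],float)).reshape(h,w,2)
    z=c["z_map"].astype(float); P=np.dstack([n[...,0]*z,n[...,1]*z,z])
    W=P@np.array(c["attitude"]).T+np.array(c["origin"]); W[z==0]=np.nan; return W
E
python3 - <<'E'
from h import *
for n in("top","side"):
    c=cam(n); cv2.imwrite(f"pics/{n}0.png",c["image"]); np.savez(f"{n}0.npz",W=cloud(c),im=c["image"])
    print(n,c["origin"],c["vertical_fov"])
    for t in("green_unit","orange_unit","green_rib","stylus","gauge","case"):
        print(t,[(np.round(d["extent"]).tolist(),round(d["conf"],2)) for d in arm.search_frame(n,t)])
print(arm.get_state())
E
```

```text
top [ 373.2296018   -81.22089557 1095.63142554] 43.34967269640693
green_unit [([316.0, 172.0, 387.0, 237.0], 0.97), ([140.0, 83.0, 215.0, 160.0], 0.92), ([405.0, 209.0, 500.0, 302.0], 0.91), ([309.0, 268.0, 407.0, 363.0], 0.87), ([342.0, 58.0, 410.0, 134.0], 0.83)]
orange_unit [([129.0, 179.0, 212.0, 252.0], 0.72), ([272.0, 173.0, 282.0, 191.0], 0.32)]
green_rib [([456.0, 240.0, 490.0, 269.0], 0.9), ([349.0, 315.0, 382.0, 350.0], 0.85), ([172.0, 89.0, 204.0, 114.0], 0.78), ([346.0, 200.0, 373.0, 226.0], 0.62), ([375.0, 66.0, 401.0, 92.0], 0.56)]
stylus [([262.0, 225.0, 276.0, 238.0], 0.7)]
gauge [([271.0, 172.0, 284.0, 194.0], 0.45)]
case [([250.0, 66.0, 306.0, 105.0], 0.9)]
side [429.31704689 621.8307521  860.27367189] 44.79456278380408
green_unit [([352.0, 101.0, 421.0, 159.0], 0.87), ([147.0, 267.0, 252.0, 357.0], 0.76), ([294.0, 147.0, 365.0, 214.0], 0.72), ([388.0, 160.0, 474.0, 232.0], 0.67), ([198.0, 120.0, 276.0, 182.0], 0.58)]
orange_unit [([262.0, 284.0, 352.0, 388.0], 0.81)]
green_rib [([174.0, 275.0, 206.0, 301.0], 0.91), ([436.0, 174.0, 463.0, 195.0], 0.89), ([329.0, 161
[... 342 characters left out ...]
,
        7.56705717e+01, -3.81472810e+00]), 'joint_vel': array([-0.06168025,  0.0766496 ,  0.00371957, -0.04100527, -0.04460437,
        0.0584573 ]), 'joint_torque': array([ 1.92593958e-03, -5.43257833e+01, -3.61939752e+01,  8.78607489e-05,
        7.08515781e-04,  3.55397640e-05]), 'eef_pos': array([ 227.15724101, -500.87273864,  231.27097169]), 'tool_rot': array([[-2.72711629e-06,  4.13008404e-01, -9.10727214e-01],
       [ 3.48682213e-05, -9.10727213e-01, -4.13008404e-01],
       [-9.99999999e-01, -3.28817600e-05, -1.19172094e-05]]), 'contact_force': array([ 0.89366498, -0.67087141, -0.72434989]), 'ft_torque': array([-0.01250041,  0.00140485,  0.01220688]), 'opening': 85.83606535456671}
```

View pics/top0.png

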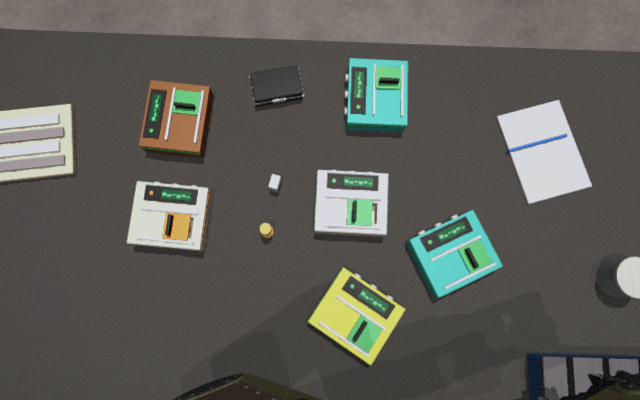

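View pics/side0.png

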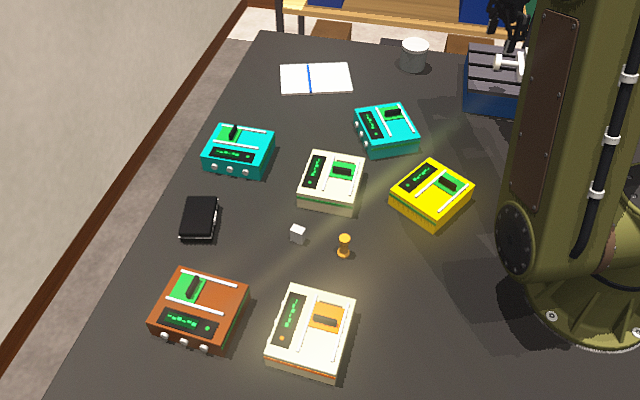

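```bash
python3 - <<'E'
from h import *
d=np.load("top0.npz");W=d["W"];im=d["im"]
cv2.imwrite("pics/crop1.png",cv2.resize(im[155:255,300:405],None,fx=6,fy=6,interpolation=cv2.INTER_CUBIC))
roi=np.zeros(W.shape[:2],bool); roi[155:255,300:405]=1
m=roi&(abs(W[...,2]-50)<8)
r=cv2.minAreaRect(W[m][:,:2].astype(np.float32));print(r,np.nanmedian(W[m][:,2]))
hsv=cv2.cvtColor(im,cv2.COLOR_BGR2HSV)
g=roi&(hsv[...,1]>120)&(abs(hsv[...,0].astype(int)-60)<20)&(W[...,2]>48); g[:195]=0
print("plate",cv2.minAreaRect(W[g][:,:2].astype(np.float32)),np.median(W[g],0))
rb=roi&(W[...,2]>63);print("rib",rb.sum(),W[rb].mean(0),cv2.minAreaRect(W[rb][:,:2].astype(np.float32)) if rb.sum()>3 else 0)
for p in((352,203),(352,180),(330,203)):print(p,W[p[1],p[0]])
for n,e in dict(sty=[262,225,276,238],gauge=[271,172,284,194],yellow=[309,268,407,363],turq=[405,209,500,302],orange=[129,179,212,252]).items():
    q=W[e[1]:e[3],e[0]:e[2]].reshape(-1,3);q=q[q[:,2]>20];print(n,q.min(0).round(),q.max(0).round())
E
```

```text
((562.2293701171875, -165.5460662841797), (150.97508239746094, 130.74081420898438), 88.59175872802734) 51.62893888223425
plate ((534.5963745117188, -166.805908203125), (39.59722137451172, 6.543445110321045), 5.347315788269043) [ 529.92449058 -166.07359593   57.01292882]
rib 91 [ 539.8122699  -169.65976958   72.23614472] ((539.440673828125, -170.25033569335938), (8.471362113952637, 42.801475524902344), 89.19303131103516)
(352, 203) [ 556.32516679 -166.49856705   60.29636558]
(352, 180) [ 607.05035152 -166.20595973   53.72793133]
(330, 203) [ 556.65268374 -120.87730133   49.80132098]
sty [487.   2.  21.] [505.  19.  63.]
gauge [586. -12.  20.] [618.   7.  47.]
yellow [ 238. -278.   24.] [422. -84.  79.]
turq [ 371. -476.   20.] [ 552. -288.   77.]
orange [452. 137.  20.] [594. 295.  78.]
```

View pics/crop1.png

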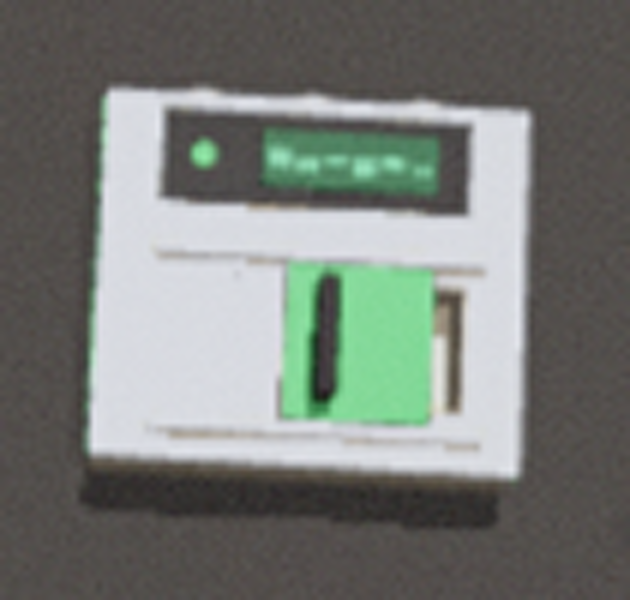

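The beige body with green stripes and green shutter at top (352,203) is the unit to zero. The look-alikes with green shutters are brown (178,118), turquoise (378,95) and (455,255), and yellow (357,315), so they are excluded by body colour. The orange unit is at (170,215). The shutter is already about 15 mm open. I'll move over it and take a closer look.

```bash
cat >> h.py <<'E'
def Rt(yaw):
    c,s=np.cos(np.radians(yaw)),np.sin(np.radians(yaw))
    return np.array([[0,c,s],[0,s,-c],[-1,0,0.]])
E
python3 - <<'E'
from h import *
arm.move_pose([545,-190,230],Rt(-2)); arm.set_gripper(0)
arm.sleep(.2)
s=arm.get_state();print(s["time"],s["eef_pos"],s["opening"],s["contact_force"])
c=cam("wrist");W=cloud(c);im=c["image"];cv2.imwrite("pics/w1.png",im);np.savez("w1.npz",W=W,im=im)
print(c["origin"],c["attitude"])
m=(abs(W[...,2]-50)<6)&(abs(W[...,0]-562)<85)&(abs(W[...,1]+166)<95)
print("top",cv2.minAreaRect(W[m][:,:2].astype(np.float32)),np.median(W[m][:,2]))
r=(abs(W[...,2]-72)<5)&(abs(W[...,0]-540)<35)&(abs(W[...,1]+160)<40)
print("rib",r.sum(),cv2.minAreaRect(W[r][:,:2].astype(np.float32)),np.median(W[r],0))
E
```

```text
3.3 [ 544.99227233 -189.99220584  230.00429309] 0.10442051395279293 [-0.48341534 -0.5821013  -0.79772228]
[ 547.59361549 -124.40950004  372.24215031] [[ 9.99415484e-01 -3.32308898e-02 -8.02480818e-03]
 [-3.41735843e-02 -9.64782680e-01 -2.60818993e-01]
 [ 9.25051285e-04  2.60940777e-01 -9.65354368e-01]]
top ((562.1473999023438, -164.71905517578125), (150.83294677734375, 130.55258178710938), 88.5751953125) 50.354618731496714
rib 389 ((539.7657470703125, -168.75831604003906), (8.124229431152344, 43.140480041503906), 87.59375762939453) [ 540.65481379 -168.65755532   71.84657632]
```

View pics/w1.png

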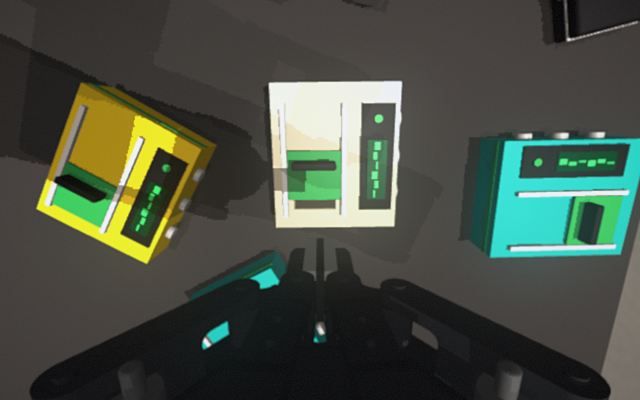

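```bash
python3 - <<'E'
from h import *
d=np.load("w1.npz");W=d["W"]
L=(W-np.array([545,-190,230]))@Rt(-2)
for b in range(-90,6,6):
    m=(L[...,0]>=b)&(L[...,0]<b+6)&(abs(L[...,2])<50)&(abs(L[...,1])<90)
    if m.sum(): q=L[m];print(b,m.sum(),"y",q[:,1].min().round(1),q[:,1].max().round(1),"z",q[:,2].min().round(1),q[:,2].max().round(1))
E
```

```text
-90 10616 y -61.9 62.6 z -18.7 -1.8
-84 7090 y -60.2 61.2 z -17.9 5.0
-78 7234 y -55.8 56.3 z -17.7 6.9
-72 4752 y -51.2 51.0 z -17.8 7.5
-66 2596 y -45.6 46.4 z -17.1 9.1
-60 4248 y -40.7 41.8 z -13.9 9.3
-54 2363 y -36.6 37.4 z -14.1 11.4
-48 1432 y -31.6 31.8 z -14.0 12.5
-42 678 y -20.2 20.9 z -13.1 11.8
-36 265 y -13.0 13.8 z -11.5 10.6
-30 392 y -13.1 14.0 z -11.4 -6.1
-24 378 y -13.4 14.0 z -11.3 -5.6
-18 324 y -13.2 14.1 z -11.2 -6.0
-12 264 y -13.2 14.0 z -11.3 -6.0
-6 63 y -10.3 9.2 z -11.2 -6.3
```

```bash
cat >> h.py <<'E'
YAW=-1.4; C=np.array([562.2,-165.1]); R=Rt(YAW)
def P(x,y,z):
    c,s=np.cos(np.radians(YAW)),np.sin(np.radians(YAW)); return [C[0]+c*x-s*y,C[1]+s*x+c*y,z]
def loc(p):
    c,s=np.cos(np.radians(YAW)),np.sin(np.radians(YAW)); d=np.asarray(p)[...,:2]-C
    return np.stack([c*d[...,0]+s*d[...,1],-s*d[...,0]+c*d[...,1]],-1)
def st(t=""):
    s=arm.get_state();print(t,round(s["time"],2),loc(s["eef_pos"]).round(1),s["eef_pos"][2].round(1),s["contact_force"].round(1))
def look(name):
    c=cam("wrist");W=cloud(c);cv2.imwrite(f"pics/{name}.png",c["image"])
    m=(abs(W[...,2]-50)<6)&(abs(W[...,0]-562)<85)&(abs(W[...,1]+166)<95)
    print("unit",cv2.minAreaRect(W[m][:,:2].astype(np.float32)))
    l=loc(W); r=(abs(W[...,2]-72)<5)&(abs(l[...,0]+22)<26)&(l[...,1]>-30)&(l[...,1]<50)
    print("rib",r.sum(),np.median(l[r],0),cv2.minAreaRect(l[r].astype(np.float32)))
    return c,W,l
E
python3 - <<'E'
from h import *
arm.move_pose(P(-22,-29,100),R)
print(arm.servo_line(P(-22,-29,61),80,f_stop=5)); st("down")
print(arm.servo_line(P(-22,21,61),20,f_stop=3.5)); st("push")
arm.servo_line(P(-22,10,61),80)
arm.servo_line(P(-22,-32,110),120); arm.sleep(.2); st("up")
look("w2")
E
```

```text
False
down 4.57 [-21.9 -29.1] 61.0 [-0.5  0.6  0.5]
True
push 6.82 [-22.1  19.8] 60.8 [ 0.9 -2.4  1.6]
up 7.98 [-22.2 -31.5] 109.4 [-0.2 -0.2  0.6]
unit ((562.3827514648438, -164.3455810546875), (150.56285095214844, 131.36465454101562), 88.64029693603516)
rib 1137 [-22.23230628  34.59788474] ((-21.97170639038086, 34.59439468383789), (43.5789794921875, 7.700592041015625), 0.06144610419869423)
```

View pics/w2.png

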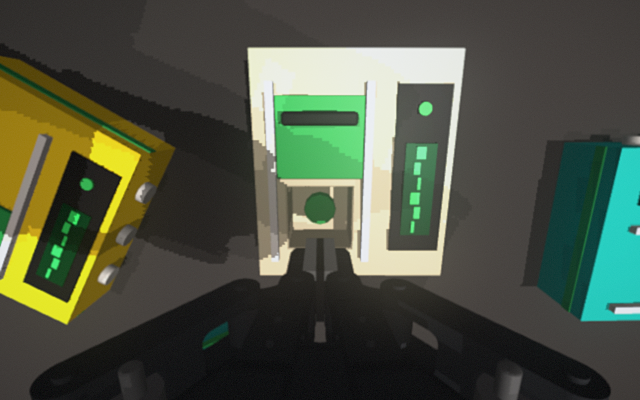

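The shutter is fully open and the unit hasn't moved. The key shows at (320,208), with the well clear below the plate. Now I'll press.

```bash
python3 - <<'E'
from h import *
arm.servo_line(P(-22,-32,60),100,frame=R,f_stop=5)
print(arm.servo_line(P(-22,-32,34),40,f_stop=3)); st("in")
print(arm.servo_line(P(-22,-32,22.5),8,f_stop=7.5)); st("pressed")
for i in range(3): arm.sleep(.4); st("hold")
arm.servo_line(P(-22,-32,40),30); st("rel")
arm.servo_line(P(-22,-32,110),120); arm.sleep(.2); st("up")
E
```

```text
False
in 9.48 [-21.9 -32. ] 34.1 [ 0.5 -0.1 -1. ]
True
pressed 10.55 [-21.9 -32. ] 25.1 [-1.6  0.7  6.6]
hold 10.95 [-22. -32.] 25.0 [-1.7  1.   6.9]
hold 11.35 [-22. -32.] 25.0 [-1.7  0.2  6.5]
hold 11.75 [-22. -32.] 25.0 [-1.1  0.5  7.2]
rel 12.42 [-22.1 -31.9] 39.9 [ 0.   0.5 -0.6]
up 13.35 [-22.3 -31.9] 109.2 [-0.3 -0.6  0.1]
```

```bash
python3 - <<'E'
from h import *
arm.servo_line(P(-22,58,110),150,frame=R)
print(arm.servo_line(P(-22,58,61),80,f_stop=5)); st("down")
print(arm.servo_line(P(-22,-8,61),20,f_stop=3.5)); st("push")
arm.servo_line(P(-22,8,61),80)
arm.servo_line(P(-22,8,110),120)
arm.servo_line(P(-22,-60,180),150); arm.sleep(.2); st("up")
look("w3")
c=cam("top");cv2.imwrite("pics/top1.png",c["image"])
a=cv2.imread("pics/top0.png");d=cv2.absdiff(a,c["image"]).max(2)
for n,e in dict(sty=[262,225,276,238],gauge=[271,172,284,194],case=[250,66,306,105],orange=[129,179,212,252]).items(): print(n,d[e[1]:e[3],e[0]:e[2]].mean())
E
```

```text
False
down 14.86 [-21.8  57.9] 61.3 [ 0.  -0.2  0.5]
True
push 17.61 [-22.1  -4.2] 60.7 [-0.4  0.3  1.5]
up 19.47 [-22.1 -59.4] 179.4 [-0.8  0.5  0. ]
unit ((562.283203125, -164.93844604492188), (150.05294799804688, 130.96018981933594), 88.67046356201172)
rib 588 [-22.35756061 -19.29196232] ((-22.404279708862305, -19.60235595703125), (43.556827545166016, 8.200236320495605), 0.06811773777008057)
sty 3.120879120879121
gauge 3.0244755244755246
case 4.475274725274725
orange 2.7565604885294603
```

View pics/w3.png

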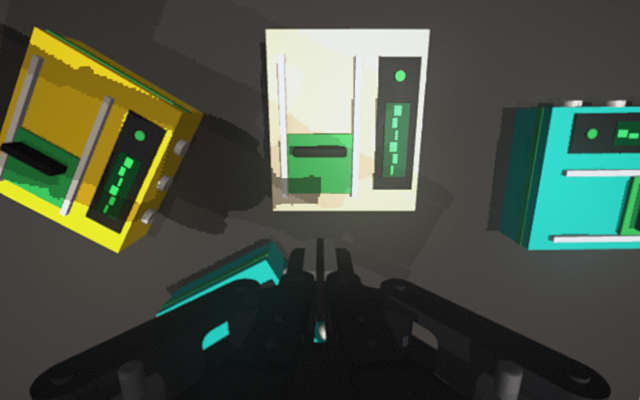

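The camera and the TCP both give 54.0 mm of travel. The residual force after the last push was low, though, so I'll re-push once, slowly, to confirm it is at the stop.

```bash
python3 - <<'E'
from h import *
arm.servo_line(P(-22,8,110),150,frame=R)
arm.servo_line(P(-22,8,61),80,f_stop=5)
arm.servo_line(P(-22,0,61),40,f_stop=4)
print(arm.servo_line(P(-22,-8,61),8,f_stop=4)); st("push")
arm.servo_line(P(-22,8,61),80)
arm.servo_line(P(-22,8,110),120)
arm.servo_line(P(-22,-60,180),150); arm.sleep(.3); st("up")
look("w4")
arm.close_job()
E
```

```text
True
push 22.11 [-22.1  -4.2] 60.7 [0.3 2.4 1.2]
up 24.07 [-22.  -59.6] 179.6 [-0.1  0.2 -0.2]
unit ((562.2030639648438, -164.7821807861328), (149.60989379882812, 130.90676879882812), 88.56401062011719)
rib 541 [-22.24436055 -19.36221726] ((-22.374107360839844, -19.290355682373047), (43.73094940185547, 7.404026508331299), 0.12181385606527328)
the job is handed in; nothing more can be done
```

The green-shuttered beige amplifier is zeroed and the job is handed in, at about 24 s on the robot's clock.

- **Open:** the shutter was already about 15 mm open when I started. I pushed it to its stop with closed fingers against the rib.
- **Press:** I pressed the key 5 mm down, to a tip height of 25.0 mm, and held it there for about 1.2 s at about 7 N. I then let it up.
- **Shut:** I pushed the shutter back against its other stop.

**Last checks:**
- **Shutter travel:** both the camera and the fingertip position gave 54.0 mm.
- **Doubtful first push:** the first closing push ended with hardly any force left on the tool (0.3 N). I pushed again slowly, and it stopped at the same place with a clear contact force of 2.4 N.
- **Unit position:** it stayed put within the camera's error, under 1 mm and 0.1°.
- **Other things:** top pictures taken just before that second push show the orange unit, stylus, gauge and case unchanged.

No check failed. I did not look into the well again after the press, so the key coming back up is not confirmed by camera. The force on the tool did drop to zero once the finger was clear.

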